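Weigh the loaded carrier on the spring scale

TASK

Weigh the metal carrier of steel rounds: lift it by its upright grip, hang its cross-bar in the trough of the double hook on the spring scale, and let it down slowly, feeling the scale take the weight, so that the pointer neither lurches nor is forced to the bottom of its travel. Let go only when the hook bears the whole weight and the pointer would stay where it is, and leave the carrier hanging still and level, well centred on the hook. Do not bump the scale hard or disturb the other things on the table.

Things in the scene. Friction and masses are not known exactly. Their poses are not given: they have to be found in the camera images.
- carrier: the load: open aluminium box 90 (x) x 124 (y) x 40 mm tall with six steel rounds fixed in it. Origin at the centre of its underside, z up. A round steel bail 10 mm thick rises from its end walls (legs at y = +-58 mm) to a level cross-bar along y. Balanced, the same either way round. Mass unknown, 0.25 to 0.85 kg
- carrier_bar (a point): middle of the carrier's cross-bar, on the bar's axis, 140 mm above the underside; axes as the carrier
- carrier_grip (a point): a point to hold the carrier by, 180 mm above its underside (40 mm above the bar's axis), in the flat black grip that stands on the bar's middle: 12 mm (x) x 26 mm (y), from 143 to 203 mm above the underside; axes as the carrier
- scale: the fixed spring scale. Origin on the table straight below the hook's trough, x axis from the hook to the column. Foot plate 10 mm thick, x -50 to 180, y +-65 mm. Grey housing x 110 to 170, y +-45 mm, 140 mm high; above it a white plate with ticks, x 160 to 164, y +-35 mm, 280 mm high. Double hook: two bent rods 8 mm thick at y = +-25 mm, from the sprung post (x = 130 mm) to the trough at x = 0
- hook_seat (a point): where the middle of the cross-bar lies when hung (bar along y across both rods, so carrier x along scale x, either way round): 254 mm above the table unloaded, moves with the hook; axes as the scale. The rods rise at 49 degrees on both sides of it to 11 mm above it at x = +-19 mm: come from above. Within 8 mm in x and 20 mm in y is well centred
- hook (a joint): how far the hook and its black pointer are pulled down (m): 0 unloaded, 0.105 at the bottom stop. Soft spring of about 100 N/m (10 mm per newton), hardly damped: the carrier settles at 0.025 to 0.083 according to its mass. Lower it at 20 mm/s or so; letting go more than about 7 mm above or below the settled position makes the pointer lurch (faster than 0.07 m/s)
- wrench: bystander, leave alone: a steel open-end wrench lying flat
- disc: bystander, leave alone: a black grinding disc, 115 mm across, 6 mm thick, lying flat
- tray: bystander, leave alone: an open metal tray 100 x 140 x 45 mm without any handle
- slug: bystander, leave alone: an upright steel round, 40 mm diameter, 45 mm tall
- can: bystander, leave alone: a grey can, 66 mm diameter, 150 mm tall
- hammer: bystander, leave alone: a hammer lying flat
- block: bystander, leave alone: a steel block 60 x 45 x 30 mm
Mind the look-alikes: they are no part of the job. Leave any orange or yellow look-alike of the carrier alone.

How it is judged:
On the way, in this order (a step that is already met when the one before it is completed fails the run):
1. the carrier is lifted clear of the table (height (world z) of carrier above 0.04 m), for 0.2 s.
2. the cross-bar lies in the hook's trough and draws the pointer down by more than 18 mm (x of carrier_bar in the frame of hook_seat between -0.008 and 0.008 m and y of carrier_bar in the frame of hook_seat between -0.02 and 0.02 m and z of carrier_bar in the frame of hook_seat between -0.007 and 0.007 m and value of joint hook above 0.018 m), for 0.2 s.
At the end, for the whole second after the job is handed in: the carrier hangs from the scale's double hook, its cross-bar in the trough (within 8 mm across it, 20 mm sideways and 7 mm in height of the seat point), upright within 0.15 rad and slower than 0.03 m/s, clear of the table; the pointer stands between 18 and 95 mm and moves slower than 15 mm/s (all of step 2 and value of joint hook below 0.095 m and velocity of joint hook between -0.015 and 0.015 m/s and linear speed of carrier below 0.03 m/s and angle between carrier's own z axis and vertical below 0.15 rad and height (world z) of carrier above 0.015 m and contact force between carrier and scale above 1.5 N); the robot touches nothing.
It fails at once if the pointer lurches: it moves faster than 0.07 m/s up or down (velocity of joint hook above 0.07 m/s or velocity of joint hook below -0.07 m/s).
It fails at once if the pointer is forced to the bottom of its travel (beyond 99 mm) (value of joint hook above 0.099 m).
It fails at once if the carrier presses or knocks the scale with more than 15 N (contact force between carrier and scale above 15 N).
It fails at once if the arm or fingers push the scale with more than 10 N (contact force between any of the arm, the fingers and scale above 10 N).
It fails at once if another thing on the table is moved more than 30 mm (distance of any of wrench, disc, tray, slug, can, hammer, block from where it was at the start of the episode above 0.03 m).
It also fails if it takes over 64 s, if anything falls off the work surface, if the arm or the gripper's body presses on something with over 40 N, if the wrist force passes 120 N, or if a joint passes its speed limit or range.

ROBOT

A 6-joint arm with a two-finger parallel gripper is mounted at the origin on the work surface. World frame = base frame: x ahead of the robot, y to its left, z up, the work surface at z = 0. Lengths are in m, angles in rad, forces in N, time in s.
With the tool pointing down it reaches from about 0.25 to 0.775 m from the base axis. Payload 4 kg.
Tool frame: the origin (TCP) lies at the very end of the fingers, on their centre line; the grasp point (between the pads) lies 19 mm behind it; x points along the fingers, y is the direction in which the jaws open and shut, and the axes are right-handed (so a half turn about x gives the same grasp; the last joint's range is limited). The gripper opens to 94 mm and grips with 3 to 60 N. Pads are 16 mm wide; open, the fingers measure 119 mm over their backs; the gripper's body (75 mm by 177 mm) begins 78 mm behind the grasp point.
Start: joints at [1.186, 0.087, 1.371, -0, 1.684, -0.103], TCP at [0.153, 0.528, 0.206] pointing down, gripper open.
Joint ranges: [-3.1, 3.1], [-0.76, 2.03], [0.27, 2.55], [-1.08, 4.22], [0.17, 2.65], [-2.57, 2.57]. Speed limits (rad/s): [2.79, 2.79, 3.14, 3.14, 3.14, 3.14].

INTERFACE

Orientations are given as [roll, pitch, yaw] about the fixed x, y, z axes, in that order (R = Rz(yaw) Ry(pitch) Rx(roll)).
In Python, from bench import robot gives the robot as it stands.
- The arm moves only by the tool carry_out, never from a script. Its argument "targets" is a list of rows, each a list of 5 numbers: the closure, from 0 (fully open) to 1 (shut), then the shift along the tool's x, y, z in cm, then the turn about the tool's x in degrees. In form: [[fingers, tx, ty, tz, turn], ...]. A call has 1 to 20 rows; each row shifts and turns the commanded pose from where the row before left it, along the tool's axes as they then stand; what a row does not reach is not made up. A row lasts 1/10 s, in which the tool goes at most 50 mm and 8.59 degrees, less where a joint would pass 70% of its speed; a pose out of reach is approached as far as the arm can. A call is refused whole if a number of a shift passes 5 or a number of a turn 8.59, either way. A call with a gripper value outside its range is refused whole. The fingers move at their own pace and stop on an object; the grip force is fixed at half the most. Time passes only in rows, so rows that do not move let the fingers close. It gives the time, the measured TCP pose, the force and the opening at its end, in the units of the state.
- robot.get_obs(): the state, without advancing time (a new reading comes with each control period).
- robot.snapshot(name): name is "side" or "top"; returns a dict with "image" (420x560x3 uint8, red, green, blue), "camera_matrix" (3x3 intrinsics, pixels), "pose" (4x4, takes a point from camera to world coordinates). Camera axes: x right, y up, looking along -z (the intrinsics and any distortion apply to the point x, -y, -z); pixel columns grow to the right and rows downward; lengths in m; the calibration is good to about 2 mm. A picture is of the moment at which its call begins. There is no depth.
- robot.close_job(): hands the job in, once; it reports no verdict.
The state is a dict: "time": time; "joint_positions": joint angles; "qvel": joint speeds; "joint_torque": joint torques, N m; "tool_pos": TCP position; "ee_rot": TCP orientation; "wrist_force": force on the tool from outside, world axes, zero at the start; "wrist_torque": the same for the moment, N m; "width": finger opening in m.
Only numpy, scipy, OpenCV 4.12 (cv2) and the standard library are available. Lean on these libraries where they do the work, as an engineer would, in place of code of your own. Each camera call takes 0.05 s, during which the arm holds its last target. There are 200 camera calls.

## Working session

There is one attempt and no reset: what is moved stays moved. The work goes in short steps, Python scripts to look and compute and a tool call to move; the robot and the scene stay as the last step left them, time stands still between calls to the robot, and variables do not carry over. Pictures are saved under pics/ and viewed, about 8 in all and at most 12, crops included, and the job is handed in when it is done.

Besides the shell and the picture viewer there is one more tool, called after "Request:" as name(argument=value, ...) on one line, values as JSON. carry_out: Moves the arm, as the interface text tells. Its arguments: {"type":"object","properties":{"targets":{"type":"array","items":{"type":"array","items":{"type":"number"}}}},"required":["targets"]}

```bash
mkdir -p pics; python3 - <<'E'
from bench import robot
import cv2,numpy as np,pickle
o=robot.get_obs()
for k in o: print(k,np.round(o[k],3))
for n in("top","side"):
    s=robot.snapshot(n); pickle.dump(s,open(f"{n}0.pkl","wb"))
    cv2.imwrite(f"pics/{n}0.png",s["image"][:,:,::-1]); print(n,s["camera_matrix"].round(1).tolist(),s["pose"].round(3).tolist())
E
```

```text
time 0.0
joint_positions [ 1.186  0.088  1.372 -0.     1.684 -0.103]
qvel [-0.001 -0.002  0.    -0.     0.001 -0.   ]
joint_torque [ 1.0000e-03 -3.4019e+01 -3.0242e+01  7.2000e-02  3.3000e-02 -0.0000e+00]
tool_pos [0.153 0.528 0.204]
ee_rot [-1.673  1.569 -1.955]
wrist_force [-0.313  0.661  0.011]
wrist_torque [-0.006  0.018  0.021]
width 0.094
top [[504.7, 0.0, 284.8], [0.0, 504.7, 211.9], [0.0, 0.0, 1.0]] [[-0.003, 0.984, -0.178, 0.303], [-1.0, -0.006, -0.016, -0.007], [-0.017, 0.178, 0.984, 1.466], [0.0, 0.0, 0.0, 1.0]]
side [[452.9, 0.0, 277.2], [0.0, 452.9, 210.9], [0.0, 0.0, 1.0]] [[0.872, 0.271, -0.407, 0.061], [-0.489, 0.498, -0.716, -0.815], [0.009, 0.824, 0.567, 0.812], [0.0, 0.0, 0.0, 1.0]]
```

View pics/top0.png

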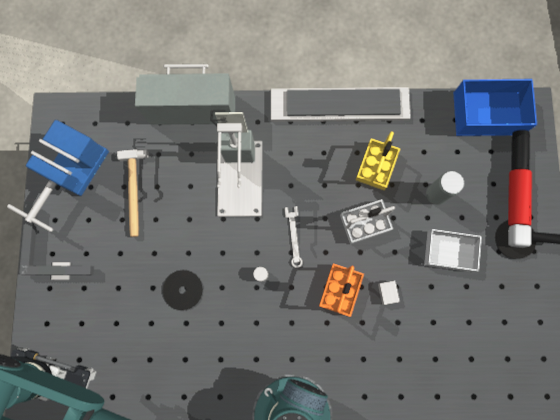

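View pics/side0.png

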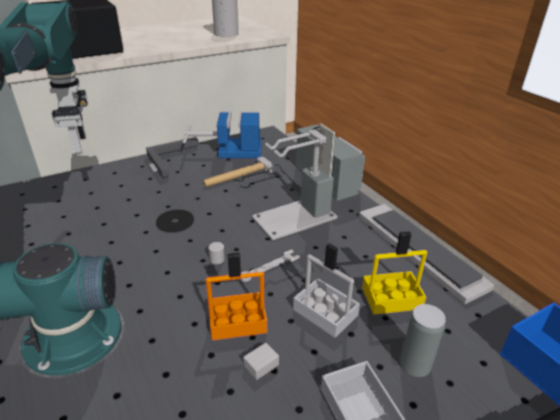

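Candidates for the carrier in the top view: silver (367,220), orange (342,288), yellow (379,162), and the tray without a handle (453,250). The silver one with bail and black grip fits the description. Next I check it in a close crop.

```bash
python3 - <<'E'
import cv2,numpy as np,pickle
T=pickle.load(open("top0.pkl","rb"))["image"];S=pickle.load(open("side0.pkl","rb"))["image"]
def c(I,x,y,w,h,f=5):
    return cv2.resize(I[y:y+h,x:x+w,::-1],(400,300),interpolation=cv2.INTER_CUBIC)
m=np.vstack([np.hstack([c(T,327,190,80,60),c(T,200,100,80*3//2,60*3//2)]),np.hstack([c(S,280,235,100,75),c(S,245,110,120,90)])])
cv2.imwrite("pics/crop1.png",m)
E
```

```text
(no output)
```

View pics/crop1.png

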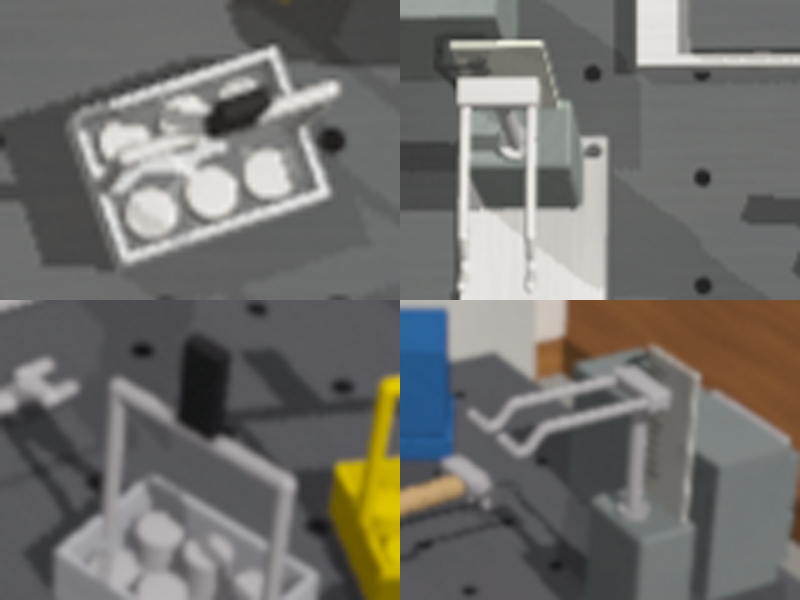

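The crop shows the silver aluminium carrier with six rounds, grip at top px ≈(374,212). In the side view the grip top is ≈(332,246). The hook trough is at side px ≈(272–280,148–156) and its rods face the robot.

```bash
cat > h.py <<'E'
import numpy as np,cv2,pickle
def ray(s,p):
    K,P=s["camera_matrix"],s["pose"]
    x,y,_=np.linalg.inv(K)@[p[0],p[1],1]
    return P[:3,3],P[:3,:3]@[x,-y,-1]
def plane(s,p,z):
    c,d=ray(s,p); return c+d*(z-c[2])/d[2]
def tri(*sp):
    A=0;b=0
    for s,p in sp:
        c,d=ray(s,p);d=d/np.linalg.norm(d);M=np.eye(3)-np.outer(d,d);A=A+M;b=b+M@c
    return np.linalg.solve(A,b)
def proj(s,X):
    P=s["pose"];q=P[:3,:3].T@(np.asarray(X)-P[:3,3]);k=s["camera_matrix"]@[q[0],-q[1],-q[2]];return k[:2]/k[2]
E
python3 - <<'E'
from h import *
T=pickle.load(open("top0.pkl","rb"));S=pickle.load(open("side0.pkl","rb"))
np.set_printoptions(precision=4,suppress=True)
c=[plane(T,(327+x/5,190+y/5),.04)[:2] for x,y in((75,115),(275,48),(330,193),(123,264))]
c=np.array(c);print(c,c.mean(0)); print("box",cv2.minAreaRect((c*1000).astype(np.float32)))
print("grip side top",plane(S,(332,246.5),.203),"top-cam grip top", plane(T,(327+262/5,190+97/5),.203), plane(T,(327+212/5,190+128/5),.143))
# hook: side troughs on plane z .25, top rods' ends
for p in((279.5,155),(272,147.5)): print("side trough",plane(S,p,.250))
for p in((219,186.5),(239,186.5)): print("top tip",plane(T,p,.265))
# foot plate: near edge; threshold
g=cv2.cvtColor(T["image"],cv2.COLOR_RGB2GRAY)
for r in (195,200,205,210,213): print(r,[int(i) for i in np.where(g[r,205:275]>125)[0][[0,-1]]+205])
for x in (222,230,245,255): print(x,g[205:225,x])
for r in(120,140,160,180): print(r,g[r,205:262])
E
```

```text
[[ 0.5576 -0.1474]
 [ 0.596  -0.2631]
 [ 0.5117 -0.2911]
 [ 0.4716 -0.1726]] [ 0.5342 -0.2185]
box ((533.8455200195312, -217.80368041992188), (89.5087661743164, 125.16133880615234), 18.40153694152832)
grip side top [ 0.5357 -0.2183  0.203 ] top-cam grip top [ 0.5373 -0.2263  0.203 ] [ 0.5318 -0.2096  0.143 ]
side trough [0.5988 0.1216 0.25  ]
side trough [0.6025 0.1699 0.25  ]
top tip [0.5851 0.1737 0.265 ]
top tip [0.5848 0.1247 0.265 ]
195 [218, 261]
200 [218, 261]
205 [218, 261]
210 [217, 261]
213 [217, 261]
222 [226 226 226 201 142 112 112 128 198 227 202 125  47  40  40  39  79 105
 111 112]
230 [229 229 229 230 230 230 230 229 230 230 202 135  97 106 113 111 112 111
 110 110]
245 [229 229 229 229 229 229 230 230 230 233 202 126  98 107 114 111 113 113
 112 111]
255 [228 229 229 188 126 116 117 181 225 233 196 107  64  48  50  68 100 114
 113 112]
120 [ 77  76  76  76  76  59  52  54  56  56  57  56  64  77  80  78  69  65
  67  67  80  93 110 115 115 115 115 116 114 115 116 117 117 117 117 117
 116 116 116 160 125  95  95  96  95  95  96  96  96  95  82  59  47  45
  68  91  97]
140 [ 96  95  96  96  95  96  96  96  96  96  97  97 110 197 233 213 154 131
 131 131 134 135 135 135 119 142 125 101 115 141 164 186 173 201 232 217
 162 145 146 146 145 144 143 144 149 162 142 131 127 120 118 118 118 123
 124 124 116]
160 [ 76  76  77  77  76  77  77  78  78  77  78  78 144 215 235 191 150 145
 144 113  83  77  77  77  77  77  76  77  77  77  77  78 114 203 236 182
  98  78  78  77  79  78  77  78  78  78  78  87 108 144 189 202 202 201
 199 195 184]
180 [111 111 111 111 111 111 111 111 111 112 111  90  86 167 223 230 229 228
 227 228 228 225 225 226 226 225 227 227 225 223 224 225 210 188 218 226
 224 224 224 223 225 223 224 225 218 204 201 205 203 204 206 206 205 207
 205 201 170]
```

```bash
python3 - <<'E'
from h import *
from scipy.spatial.transform import Rotation as R
T=pickle.load(open("top0.pkl","rb"));S=pickle.load(open("side0.pkl","rb"))
np.set_printoptions(precision=4,suppress=True)
for p in((216.8,215.8),(261.5,215.8),(261.5,195)): print("foot",plane(T,p,.01))
# rods straight part, at ~z .27-.30: centre cols at rows 140/160
for p in((219.0,140),(219,160),(239.3,140),(239.2,160)): print("rod",plane(T,p,.30))
# model check: seat at guess -> pixels
for X in((.6,.148+.025,.25),(.6,.148-.025,.25),(.581,.123,.261),(.581,.173,.261)): print(X,"side",proj(S,X),"top",proj(T,X))
r=R.from_euler('xyz',[-1.673,1.569,-1.955]).as_matrix();print(r)
E
```

```text
foot [0.5567 0.2167 0.01  ]
foot [0.556  0.0854 0.01  ]
foot [0.6183 0.0857 0.01  ]
rod [0.6922 0.1708 0.3   ]
rod [0.6421 0.1698 0.3   ]
rod [0.6917 0.1217 0.3   ]
rod [0.6417 0.1212 0.3   ]
(0.6, 0.173, 0.25) side [270.6593 147.2496] top [220.2823 182.0247]
(0.6, 0.123, 0.25) side [279.6189 154.687 ] top [240.4004 181.888 ]
(0.581, 0.123, 0.261) side [273.4094 152.5496] top [239.8364 188.3701]
(0.581, 0.173, 0.261) side [264.5287 145.09  ] top [219.4878 188.5041]
[[-0.0007  0.2783  0.9605]
 [-0.0017  0.9605 -0.2783]
 [-1.     -0.0018 -0.0002]]
```

Request:
carry_out(targets=[[0,-1.6,0,0,7.92],[0,-1.6,0,0,7.92],[0,-1.6,0,0,7.92],[0,-1.6,0,0,7.92],[0,-1.6,0,0,7.92],[0,-1.6,0,0,7.92],[0,-1.6,0,0,7.92]])

```text
time: 0.8
tool_pos: [0.1528, 0.5281, 0.3175]
ee_rot: [-0.715, 1.57, -1.97]
wrist_force: [0.4, 0.7, -0.1]
width: 0.0944
```

Request:
carry_out(targets=[[0,0,0.7,4.6,0],[0,0,0.7,4.6,0],[0,0,0.7,4.6,0],[0,0,0.7,4.6,0],[0,0,0.7,4.6,0],[0,0,0.7,4.6,0],[0,0,0.7,4.6,0],[0,0,0.7,4.6,0],[0,0,0.7,4.6,0],[0,0,0.7,4.6,0],[0,0,0.7,4.6,0],[0,0,0.7,4.6,0],[0,0,0.7,4.6,0],[0,0,0.7,4.6,0],[0,0,0.7,4.6,0],[0,0,0.7,4.6,0],[0,0,0.7,4.6,0],[0,0,0.7,4.6,0]])

```text
time: 2.6
tool_pos: [0.5345, -0.2193, 0.3168]
ee_rot: [-2.671, 1.57, 2.363]
wrist_force: [0.2, 0.2, 0.3]
width: 0.0941
```

```bash
cat >> h.py <<'E'
from scipy.spatial.transform import Rotation as Rt
np.set_printoptions(precision=4,suppress=True)
def st(goal=None,yaw=None):
    from bench import robot
    o=robot.get_obs();R=Rt.from_euler('xyz',o["ee_rot"]).as_matrix()
    y=np.degrees(np.arctan2(R[1,1],R[0,1]))
    print("t",o["time"],"p",np.array(o["tool_pos"]),"x",R[:,0],"yawy",y,"F",np.array(o["wrist_force"]),"T",np.array(o["wrist_torque"]),"w",o["width"])
    if goal is not None: print("tool shift cm",R.T@(np.array(goal)-o["tool_pos"])*100,"turn",None if yaw is None else y-yaw)
    return o
def snap(n,f):
    from bench import robot
    s=robot.snapshot(n);pickle.dump(s,open(f+".pkl","wb"));return s
E
python3 -c "
from h import *
st((.536,-.219,.161),18.4)"
```

```text
t 2.6 p [ 0.5345 -0.2193  0.3168] x [-0.0007  0.0007 -1.    ] yawy 18.392537725524928 F [0.1695 0.2473 0.268 ] T [-0.0141 -0.0104 -0.0375] w 0.0941228276089781
tool shift cm [15.5787  0.1628  0.0345] turn -0.007462274475070529
```

Request:
carry_out(targets=[[0,3,0.15,0.03,0],[0,3,0,0,0],[0,3,0,0,0],[0,3,0,0,0],[0,2,0,0,0],[0,1.5,0,0,0]])

```text
time: 3.2
tool_pos: [0.5346, -0.2168, 0.1597]
ee_rot: [-2.394, 1.567, 2.64]
wrist_force: [-0.2, 0.4, 0.5]
width: 0.094
```

```bash
python3 - <<'E'
from h import *
st((.536,-.219,.161),18.4)
c=snap("side","s1")["image"][200:320,260:420,::-1]
cv2.imwrite("pics/s1.png",cv2.resize(c,None,fx=4,fy=4,interpolation=cv2.INTER_CUBIC))
E
```

```text
t 3.2 p [ 0.5346 -0.2168  0.1597] x [-0.0033  0.0018 -1.    ] yawy 18.412754809750616 F [-0.1977  0.3683  0.4984] T [-0.028   0.0091 -0.0329] w 0.09404830206485085
tool shift cm [-0.1292  0.0657  0.2527] turn 0.012754809750617824
```

View pics/s1.png

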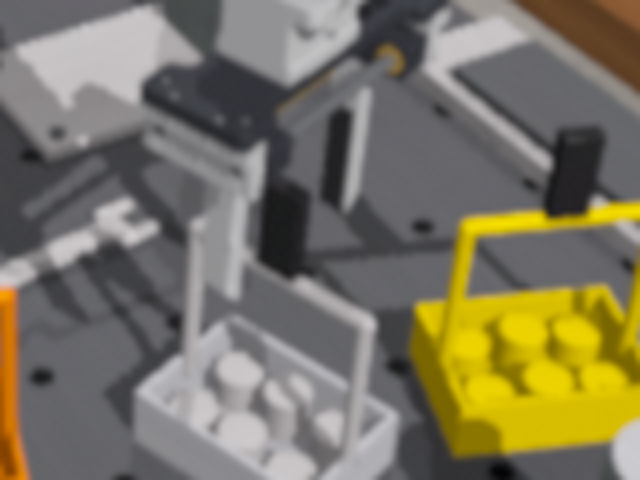

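The black grip (px≈(285,230) in the crop) stands between the open fingers, so I close on it.

Request:
carry_out(targets=[[0,0,0.05,0.2,0],[1,0,0,0,0],[1,0,0,0,0],[1,0,0,0,0],[1,0,0,0,0],[1,0,0,0,0],[1,0,0,0,0],[1,0,0,0,0],[1,0,0,0,0],[1,0,0,0,0],[1,0,0,0,0]])

```text
time: 4.35
tool_pos: [0.5367, -0.219, 0.1624]
ee_rot: [-3.012, 1.571, 2.022]
wrist_force: [0.2, -0.4, 0.3]
width: 0.0175
```

```bash
python3 -c "
from h import *
st()"
```

```text
t 4.35 p [ 0.5367 -0.219   0.1624] x [-0.0001  0.0001 -1.    ] yawy 18.414248641145047 F [ 0.2412 -0.4272  0.2754] T [-0.0155  0.0062  0.0135] w 0.017501143777609206
```

Request:
carry_out(targets=[[1,0,0,0,0],[1,0,0,0,0],[1,0,0,0,0],[1,0,0,0,0],[1,-0.3,0,0,0],[1,-0.6,0,0,0],[1,-1.2,0,0,0],[1,-2,0,0,0],[1,-2.5,0,0,0],[1,-2.5,0,0,0],[1,-2.5,0,0,0],[1,-2.5,0,0,0],[1,-1.6,0,0,0],[1,-0.6,0,0,0],[1,0,0,0,0],[1,0,0,0,0],[1,0,0,0,0]])

```text
time: 6.05
tool_pos: [0.5363, -0.2188, 0.3236]
ee_rot: [-2.398, 1.567, 2.636]
wrist_force: [-0.2, -0.4, -6.7]
width: 0.012
```

```bash
python3 -c "
from h import *
st((.50,.148,.325),0)
s=snap('side','s2')
cv2.imwrite('pics/s2.png',cv2.resize(s['image'][120:300,250:490,::-1],None,fx=3,fy=3,interpolation=cv2.INTER_CUBIC))"
```

```text
t 6.05 p [ 0.5363 -0.2188  0.3236] x [-0.003   0.0016 -1.    ] yawy 18.41551981667507 F [-0.2307 -0.417  -6.658 ] T [-0.1488  0.0397  0.0232] w 0.012015622906162678
tool shift cm [ -0.0681   8.1476 -35.9485] turn 18.41551981667507
```

View pics/s2.png

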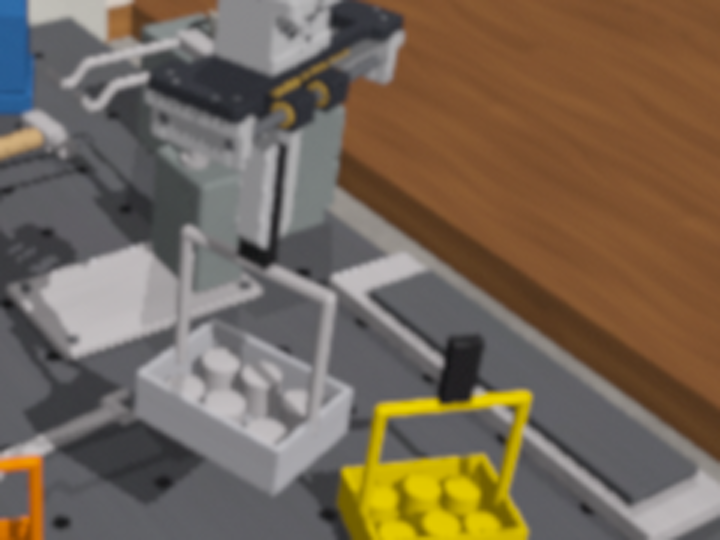

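Lifted clear, level in the grip, about 6.8 N. Now turn it straight and move to in front of the hook.

Request:
carry_out(targets=[[1,0,0,0,3],[1,0,0,0,6.2],[1,0,0,0,6.2],[1,0,0,0,3],[1,0,-0.2,-1,0],[1,0,-0.3,-2,0],[1,0,-0.3,-3,0],[1,0,-0.3,-3,0],[1,0,-0.3,-3,0],[1,0,-0.3,-3,0],[1,0,-0.3,-3,0],[1,0,-0.3,-3,0],[1,0,-0.3,-3,0],[1,0,-0.3,-3,0],[1,0,-0.3,-3,0],[1,0,-0.3,-3,0],[1,0,-0.2,-2.2,0],[1,0,0,-1,0],[1,0,0,-0.5,0],[1,0,0,0,0]])

```text
time: 8.1
tool_pos: [0.4992, 0.1483, 0.3255]
ee_rot: [-0.313, 1.571, -1.883]
wrist_force: [0.3, 0.5, -7.3]
width: 0.0117
```

```bash
python3 - <<'E'
from h import *
st((.604,.148,.325),0)
s=snap('side','s3');t=snap('top','t3')
c=lambda I,x,y,w,h:cv2.resize(I[y:y+h,x:x+w,::-1],(400,600),interpolation=cv2.INTER_CUBIC)
cv2.imwrite('pics/s3.png',np.hstack([c(s['image'],230,100,100,150),c(t['image'],190,130,80,120)]))
E
```

```text
t 8.1 p [0.4992 0.1483 0.3255] x [-0.0001 -0.0003 -1.    ] yawy 0.0784051896961009 F [ 0.2764  0.4698 -7.2738] T [-0.1347  0.0978  0.003 ] w 0.011664718720119129
tool shift cm [ 0.0456 10.4792  0.0413] turn 0.0784051896961009
```

View pics/s3.png

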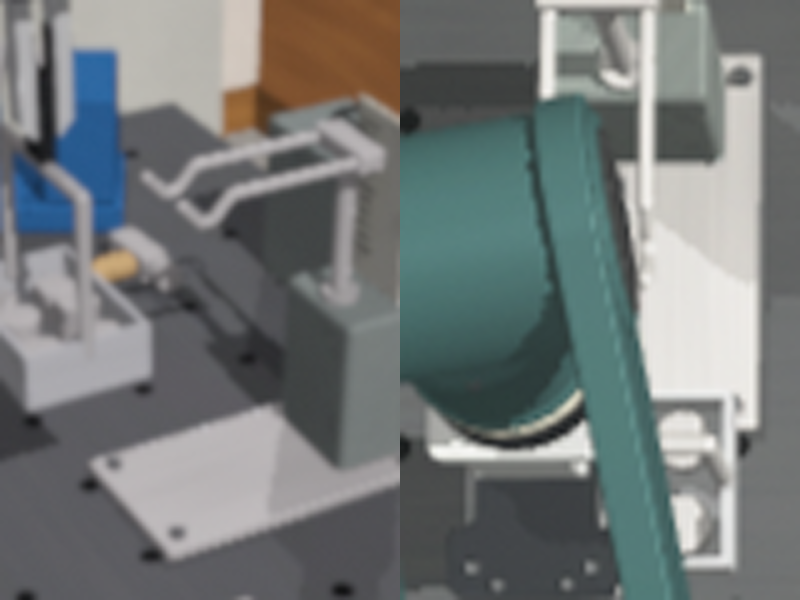

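```bash
python3 - <<'E'
from h import *
S=pickle.load(open("s3.pkl","rb"))
print("bar corner pred",proj(S,(.4992,.1483-.058,.3031)),"seen 250,147.5")
for p in((273.2,146.5),(282,154.2)): print("V",plane(S,p,.240),plane(S,p,.244))
for p in((266.2,144),(275.2,151.8)): print("tip",plane(S,p,.265))
T=pickle.load(open("t3.pkl","rb"))
# far bar corner visible in top; box right edge; rod tip right in top at crop (645,245)
print("top tip right",plane(T,(190+245/5,130+278/5),.265), "box far-right corner",plane(T,(190+334/5,130+398/5),.201),plane(T,(190+334/5,130+565/5),.201))
print("plan rod top", plane(T,(190+247/5,130+100/5),.3))
E
```

```text
bar corner pred [250.8156 149.8695] seen 250,147.5
V [0.6181 0.1913 0.24  ] [0.6142 0.1843 0.244 ]
V [0.6167 0.1391 0.24  ] [0.6128 0.1324 0.244 ]
tip [0.5843 0.1695 0.265 ]
tip [0.5834 0.1177 0.265 ]
top tip right [0.587  0.1247 0.265 ] box far-right corner [0.539  0.0854 0.201 ] [0.4533 0.0848 0.201 ]
plan rod top [0.6666 0.1211 0.3   ]
```

Request:
carry_out(targets=[[1,0,0.7,0,0],[1,0,1.5,0,0],[1,0,1.8,0,0],[1,0,1.8,0,0],[1,0,1.8,0,0],[1,0,1.5,0,0],[1,0,1,0,0],[1,0,0.6,0,0],[1,0,0,0,0],[1,0,0,0,0],[1,0,0,0,0],[1,0,0,0,0]])

```text
time: 9.4
tool_pos: [0.6061, 0.1481, 0.3261]
ee_rot: [1.902, 1.57, 0.331]
wrist_force: [0.8, 0.2, -6.3]
width: 0.0112
```

```bash
python3 - <<'E'
from h import *
st((.606,.148,.325),0)
s=snap('side','s4')
cv2.imwrite('pics/s4.png',cv2.resize(s['image'][90:210,230:350,::-1],(600,600),interpolation=cv2.INTER_CUBIC))
E
```

```text
t 9.4 p [0.6061 0.1481 0.3261] x [ 0.0007  0.0002 -1.    ] yawy 0.031745842558312615 F [ 0.8279  0.2135 -6.262 ] T [-0.1046  0.0494  0.0466] w 0.01119848660187301
tool shift cm [ 0.1074 -0.011   0.0111] turn 0.031745842558312615
```

View pics/s4.png

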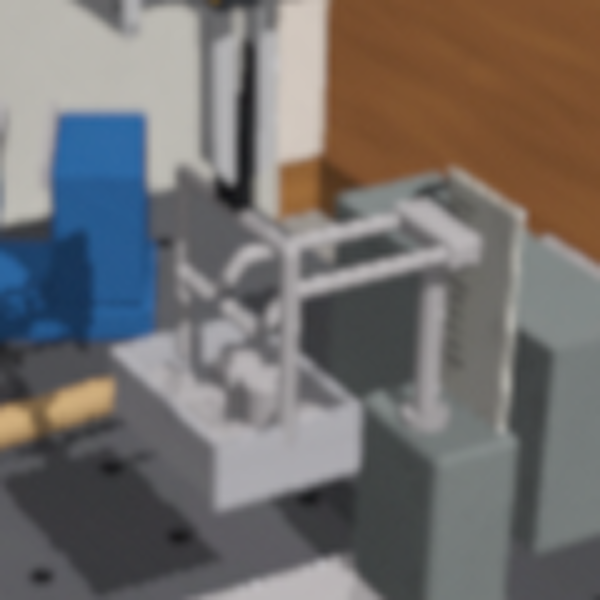

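The bar sits above the trough, between the tips and post, with the rods inside the bail. I lower it to just above contact.

Request:
carry_out(targets=[[1,0.5,0,0,0],[1,0.8,0,0,0],[1,0.8,0,0,0],[1,0.7,0,0,0],[1,0.5,0,0,0],[1,0.3,0,0,0],[1,0,0,0,0],[1,0,0,0,0],[1,0,0,0,0]])

```text
time: 10.35
tool_pos: [0.6068, 0.148, 0.2901]
ee_rot: [1.805, 1.57, 0.235]
wrist_force: [-0.5, 0.6, -7.3]
width: 0.0118
```

Request:
carry_out(targets=[[1,0.2,0,0,0],[1,0.2,0,0,0],[1,0.2,0,0,0],[1,0.2,0,0,0],[1,0.2,0,0,0]])

```text
time: 10.85
tool_pos: [0.6065, 0.148, 0.2792]
ee_rot: [-1.85, 1.571, 2.862]
wrist_force: [0.2, -0.0, -6.8]
width: 0.0119
```

Request:
carry_out(targets=[[1,0.2,0,0,0],[1,0.2,0,0,0],[1,0.2,0,0,0],[1,0.2,0,0,0],[1,0.2,0,0,0],[1,0,0,0,0],[1,0,0,0,0]])

```text
time: 11.55
tool_pos: [0.6067, 0.148, 0.2696]
ee_rot: [1.963, 1.57, 0.392]
wrist_force: [0.6, -1.1, -5.5]
width: 0.0118
```

```bash
python3 - <<'E'
from h import *
st((.606,.148,.208),0)
E
```

```text
t 11.55 p [0.6067 0.148  0.2696] x [ 0.0003  0.0001 -1.    ] yawy 0.014064362228651681 F [ 0.6277 -1.0563 -5.5111] T [-0.0753  0.0111  0.0129] w 0.011792561668253373
tool shift cm [ 6.1604 -0.0683 -0.0019] turn 0.014064362228651681
```

Request:
carry_out(targets=[[1,0.1,0,0,0],[1,0.2,0,0,0],[1,0.2,0,0,0],[1,0.2,0,0,0],[1,0.2,0,0,0],[1,0.2,0,0,0],[1,0.2,0,0,0],[1,0.2,0,0,0],[1,0.2,0,0,0],[1,0.2,0,0,0],[1,0.2,0,0,0],[1,0.1,0,0,0],[1,0,0,0,0]])

```text
time: 12.85
tool_pos: [0.6067, 0.1479, 0.2474]
ee_rot: [1.755, 1.571, 0.185]
wrist_force: [0.8, 0.2, -3.7]
width: 0.0115
```

```bash
cat >> h.py <<'E'
def favg(n=8):
    from bench import robot
    F=[];
    for i in range(n):
        s=robot.snapshot("side");o=robot.get_obs();F.append(np.r_[o["wrist_force"],o["wrist_torque"]])
    F=np.array(F);print("z",o["tool_pos"][2],"Fmean",F.mean(0),"sd",F.std(0)[:3]);return s
E
python3 - <<'E'
from h import *
favg();st()
E
```

```text
z 0.24761578989146657 Fmean [ 0.9362 -0.0293 -3.4447 -0.0769 -0.1256 -0.0129] sd [0.451  0.5731 0.4257]
t 13.25 p [0.6067 0.148  0.2476] x [ 0.0004  0.0001 -1.    ] yawy 0.015259787687507024 F [ 0.1573  0.5618 -3.8296] T [-0.0885 -0.1191 -0.0335] w 0.01210975173560368
```

Request:
carry_out(targets=[[1,0.1,0.05,0,0],[1,0.2,0.05,0,0],[1,0.2,0.05,0,0],[1,0.2,0.05,0,0],[1,0.2,0,0,0],[1,0.2,0,0,0],[1,0.2,0,0,0],[1,0.2,0,0,0],[1,0.2,0,0,0],[1,0.2,0,0,0],[1,0.2,0,0,0],[1,0.1,0,0,0],[1,0,0,0,0]])

```text
time: 14.55
tool_pos: [0.6085, 0.148, 0.2253]
ee_rot: [-1.987, 1.57, 2.726]
wrist_force: [-2.6, 0.4, -2.2]
width: 0.0115
```

```bash
python3 - <<'E'
from h import *
s=favg();st()
cv2.imwrite('pics/s5.png',cv2.resize(s['image'][90:210,230:350,::-1],(600,600),interpolation=cv2.INTER_CUBIC))
E
```

```text
z 0.2255696099093028 Fmean [-3.3847  0.3458 -1.2632  0.0063  0.8148  0.0218] sd [0.6791 0.6691 0.422 ]
t 14.95 p [0.6085 0.148  0.2256] x [-0.      0.0002 -1.    ] yawy 0.01655383515099894 F [-3.2597  0.3249 -1.4164] T [-0.0002  0.7992  0.0332] w 0.011768705999246395
```

View pics/s5.png

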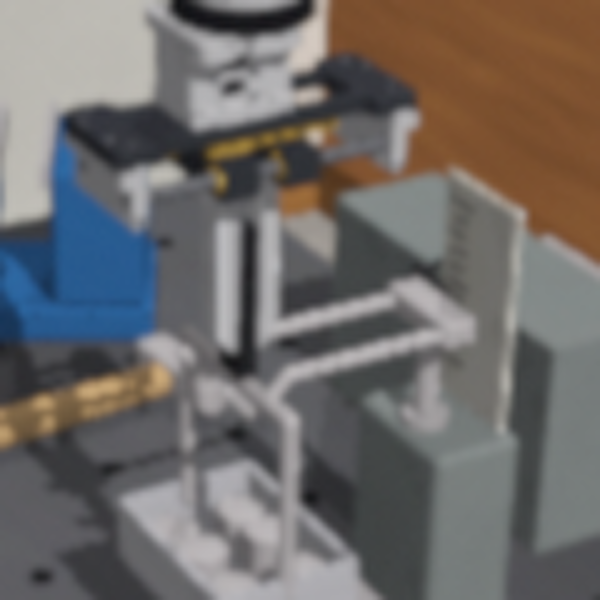

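The bar is seated in the trough and the hook is drawn down. My 2 mm x-shift overdid it (Fx −3.4 N), so I take most of it back.

Request:
carry_out(targets=[[1,0,-0.04,0,0],[1,0,-0.04,0,0],[1,0,-0.04,0,0],[1,0,-0.03,0,0],[1,0,0,0,0],[1,0,0,0,0]])

```text
time: 15.55
tool_pos: [0.6081, 0.148, 0.2259]
ee_rot: [1.696, 1.568, 0.125]
wrist_force: [2.1, 0.0, -1.8]
width: 0.0119
```

```bash
python3 - <<'E'
from h import *
s=favg(12);st()
E
```

```text
z 0.2254997025629417 Fmean [ 2.7165  0.2078 -1.617   0.0148 -0.6033 -0.0044] sd [0.3782 0.6001 0.543 ]
t 16.15 p [0.6072 0.1478 0.2255] x [ 0.0004 -0.0001 -1.    ] yawy 0.002891312923375956 F [ 2.6062 -0.608  -1.6044] T [-0.0579 -0.605  -0.0152] w 0.011643757141123454
```

Request:
carry_out(targets=[[1,0,0.03,0,0],[1,0,0.03,0,0],[1,0,0,0,0],[1,0,0,0,0]])

```text
time: 16.55
tool_pos: [0.6073, 0.1479, 0.2253]
ee_rot: [-1.369, 1.57, -2.939]
wrist_force: [0.9, -1.7, -1.6]
width: 0.0116
```

```bash
python3 - <<'E'
from h import *
s=favg(12);st()
E
```

```text
z 0.22538381174975775 Fmean [ 0.0815 -0.6624 -1.2279 -0.1805  0.0085 -0.0198] sd [0.9679 0.4589 0.4335]
t 17.15 p [0.6074 0.1479 0.2254] x [-0.0008 -0.0001 -1.    ] yawy 0.013661039655249348 F [-1.5852 -0.7386 -1.3707] T [-0.1867  0.1518 -0.0392] w 0.01169060247517089
```

Request:
carry_out(targets=[[1,0.1,0,0,0],[1,0.2,0,0,0],[1,0.2,0,0,0],[1,0.2,0,0,0],[1,0.2,0,0,0],[1,0.1,0,0,0],[1,0,0,0,0]])

```text
time: 17.85
tool_pos: [0.6074, 0.1479, 0.2152]
ee_rot: [-1.489, 1.57, -3.06]
wrist_force: [-2.0, -1.7, -0.2]
width: 0.0122
```

```bash
python3 - <<'E'
from h import *
s=favg(20);st()
E
```

```text
z 0.21538343235154486 Fmean [-2.6819 -1.657  -0.5383 -0.3891  0.6926  0.0225] sd [0.4235 0.4062 0.6431]
t 18.85 p [0.6076 0.148  0.2154] x [-0.0004  0.0001 -1.    ] yawy 0.015985617464489753 F [-3.0676 -1.0702 -0.3117] T [-0.3995  0.7749  0.0692] w 0.01183472131417635
```

Request:
carry_out(targets=[[1,0.1,-0.03,0.03,0],[1,0.1,-0.03,0.03,0],[1,0.1,0,0,0],[1,0.1,0,0,0],[1,0,0,0,0],[1,0,0,0,0]])

```text
time: 19.45
tool_pos: [0.6075, 0.1479, 0.2117]
ee_rot: [2.241, 1.569, 0.671]
wrist_force: [-0.0, 1.1, 0.2]
width: 0.0119
```

```bash
python3 - <<'E'
from h import *
s=favg(20);st()
E
```

```text
z 0.2115637527736038 Fmean [ 0.555   2.5058  0.0467  0.5211 -0.1213  0.0116] sd [0.9883 0.9065 0.4654]
t 20.45 p [0.6073 0.1475 0.2116] x [ 0.0007  0.0003 -1.    ] yawy 0.02073960986222792 F [ 1.2559  2.7997 -0.5941] T [ 0.6762 -0.3671  0.0242] w 0.011901153722534478
```

Request:
carry_out(targets=[[1,0,0.01,-0.035,0],[1,0,0,0,0],[1,0,0,0,0],[1,0,0,0,0]])

```text
time: 20.85
tool_pos: [0.6073, 0.1475, 0.2115]
ee_rot: [0.933, 1.57, -0.637]
wrist_force: [1.3, 2.2, 0.2]
width: 0.0119
```

```bash
python3 - <<'E'
from h import *
s=favg(16);st()
E
```

```text
z 0.2114987658417596 Fmean [ 2.3011  1.8095 -0.2116  0.3662 -0.4364 -0.0006] sd [0.6014 0.6423 0.5466]
t 21.65 p [0.6073 0.1476 0.2115] x [ 0.0002 -0.0001 -1.    ] yawy 0.005610292174292117 F [ 3.1342  0.7731 -0.7599] T [ 0.3335 -0.4606 -0.0493] w 0.011856772160390158
```

Request:
carry_out(targets=[[1,0,0.04,-0.03,0],[1,0,0,0,0],[1,0,0,0,0],[1,0,0,0,0]])

```text
time: 22.05
tool_pos: [0.6074, 0.1477, 0.2114]
ee_rot: [-0.873, 1.57, -2.444]
wrist_force: [1.8, 0.2, -0.5]
width: 0.0121
```

```bash
python3 - <<'E'
from h import *
s=favg(16);st()
E
```

```text
z 0.21139799921489635 Fmean [ 0.5497 -0.9221 -0.0429 -0.2398 -0.0588  0.0112] sd [0.6854 0.6193 0.4697]
t 22.85 p [0.6074 0.1478 0.2114] x [-0.0005 -0.0004 -1.    ] yawy 0.005000656343363206 F [ 0.0388 -1.53    0.0643] T [-0.3752  0.0476  0.0578] w 0.011742203577762752
```

The scale now carries the whole weight (Fz ≈ 0, side forces under 1 N). Letting go.

Request:
carry_out(targets=[[0.8,0,0,0,0],[0.6,0,0,0,0],[0.5,0,0,0,0],[0.5,0,0,0,0],[0.5,0,0,0,0],[0.5,0,0,0,0],[0.5,0,0,0,0],[0.5,0,0,0,0]])

```text
time: 23.65
tool_pos: [0.6076, 0.1481, 0.2115]
ee_rot: [-3.085, 1.571, 1.628]
wrist_force: [-0.2, 0.4, 0.5]
width: 0.047
```

```bash
python3 - <<'E'
from h import *
o=st();s=snap('side','s6')
cv2.imwrite('pics/s6.png',cv2.resize(s['image'][90:210,230:350,::-1],(600,600),interpolation=cv2.INTER_CUBIC))
E
```

```text
t 23.65 p [0.6076 0.1481 0.2115] x [-0.      0.0001 -1.    ] yawy 0.016374278589131604 F [-0.2477  0.4163  0.457 ] T [-0.0471  0.0875 -0.0253] w 0.04698333452030468
```

View pics/s6.png

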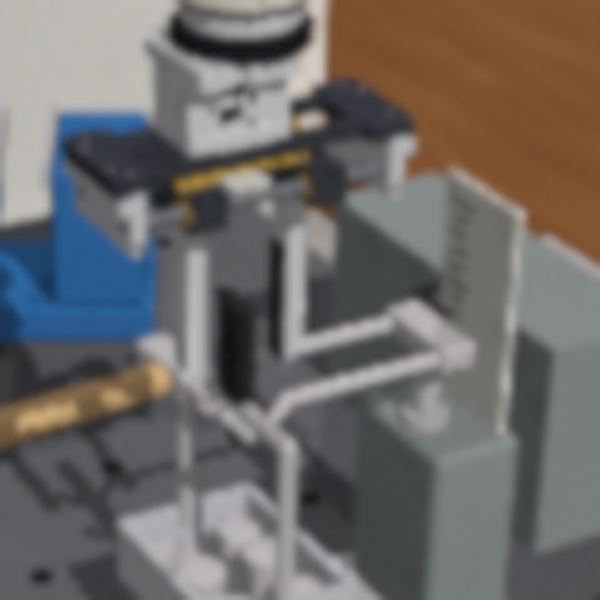

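Released: the carrier hangs on both rods and the fingers are clear on both sides of the grip. Now I retreat upward and let it settle.

Request:
carry_out(targets=[[0.5,-0.5,0,0,0],[0.5,-1.5,0,0,0],[0.5,-2.5,0,0,0],[0.5,-3,0,0,0],[0.5,-3,0,0,0],[0.5,-2,0,0,0],[0.5,-1,0,0,0],[0.5,0,0,0,0],[0.5,0,0,0,0],[0.5,0,0,0,0],[0.5,0,0,0,0],[0.5,0,0,0,0],[0.5,0,0,0,0],[0.5,0,0,0,0],[0.5,0,0,0,0],[0.5,0,0,0,0],[0.5,0,0,0,0],[0.5,0,0,0,0],[0.5,0,0,0,0],[0.5,0,0,0,0]])

```text
time: 25.7
tool_pos: [0.6076, 0.148, 0.3465]
ee_rot: [2.83, 1.571, 1.26]
wrist_force: [-0.3, 0.6, -0.1]
width: 0.0472
```

```bash
python3 - <<'E'
from h import *
from bench import robot
g=[];ims=[]
for i in range(24):
    s=robot.snapshot("side");ims.append(s["image"])
    I=cv2.cvtColor(s["image"],cv2.COLOR_RGB2GRAY).astype(np.float32)
    g.append(I[140:225,245:310])
w=cv2.createHanningWindow((65,85),cv2.CV_32F)
print("shift px vs first:",[tuple(np.round(cv2.phaseCorrelate(g[0],x,w)[0],2)) for x in g[1::2]])
print("max absdiff",max(np.abs(x-g[0]).max() for x in g));st()
t=snap('top','t7')
c=lambda I,x,y,w,h:cv2.resize(I[y:y+h,x:x+w,::-1],(400,600),interpolation=cv2.INTER_CUBIC)
pickle.dump(s,open("s7.pkl","wb"))
cv2.imwrite('pics/s7.png',np.hstack([c(s['image'],240,110,90,135),c(t['image'],190,110,90,135)]))
E
```

```text
shift px vs first: [(np.float64(-0.0), np.float64(0.03)), (np.float64(-0.05), np.float64(-0.01)), (np.float64(0.0), np.float64(0.05)), (np.float64(0.01), np.float64(-0.01)), (np.float64(0.04), np.float64(0.07)), (np.float64(0.04), np.float64(0.06)), (np.float64(-0.01), np.float64(0.04)), (np.float64(-0.04), np.float64(0.05)), (np.float64(0.04), np.float64(0.09)), (np.float64(-0.01), np.float64(0.08)), (np.float64(0.02), np.float64(0.04)), (np.float64(0.01), np.float64(0.04))]
max absdiff 13.0
t 26.9 p [0.6076 0.148  0.3465] x [ 0.0001  0.0001 -1.    ] yawy 0.01726627859279727 F [0.4858 0.0675 0.2845] T [-0.06    0.0708  0.0154] w 0.046844018154379836
```

View pics/s7.png

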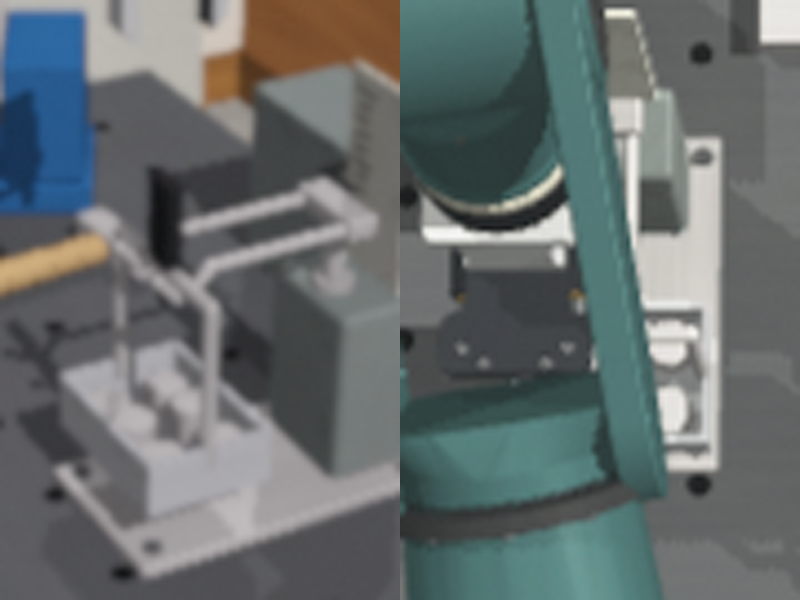

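The carrier hangs level from both rods, the pointer is motionless (under 0.1 px drift over 1.2 s), and the gripper is well clear. Handing in.

```bash
python3 -c "
from bench import robot
print(robot.close_job())"
```

```text
the job is handed in; nothing more can be done
None
```

The carrier is hanging from the scale's double hook, and I handed the job in at about 27 s of the 64 s allowed. I gripped the silver carrier by its upright grip, lifted it (about 6.9 N, roughly 0.7 kg) and turned it square to the hook. I then lowered the bar into the trough at about 20 mm/s and let go once the wrist force showed the scale carrying all the weight.

**Checks that held:**
- **Before letting go:** averaged wrist force was about 0 N vertically, and under 1 N sideways.
- **After letting go:** over 1.2 s of side pictures the carrier shifted by no more than 0.1 px. It looks upright and hangs on both rods, and the hook is down about 65 mm by the arm's height. The open fingers are about 90 mm above the grip.

**What did not go cleanly:**
- **Side force:** a 2 mm sideways correction during lowering overshot, putting −3.4 N on the hook. The reading then drifted between −2.7 and +2.7 N while I re-centred it in sub-millimetre steps.
- **Not measured:** I had no pointer reading, so hook travel and centring (about 2 mm) come from the arm pose and the pictures. I took no final measurement of the other things on the table, but the arm never went near them.

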